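Set the tile jig's stop to its marker and lay the half-round template against it

TASK

Set up the tile-cutting jig: turn its four-spoked star knob, without pushing the stop itself, until the stop's pointer is exactly opposite the point of the toothed marker clip on the rule. Then lay the half-round wooden template flat on the jig's board in front of the stop, straight flat side touching the stop and about midway along it, and let go, with the pointer still on the marker. Leave the round template, the crock, the bowl and the stamp tin where they are.

Things in the scene. Friction and masses are not known exactly. Their poses are not given: they have to be found in the camera images.
- jig: Fixed tile jig on an off-white board 200 (its x) by 400 (its y) by 12 mm thick, on the table. Origin: centre of the underside; z up; its y runs along the rule and is the way the stop slides. On its far (+x) long side lies an aluminium rule with clips on it (2 mm thick, x 78 to 100 mm). The star knob stands at x 0, y +130 mm
- capstan (a joint): Steel star knob's angle about its upright axis, rad, + anticlockwise from above, -4.5 to 4.5. At 0 its four round spokes (12 mm thick, reaching 65 mm from the axis) point along the jig's x and y, both ways. Rack and pinion: the stop moves 16 mm per rad, anticlockwise to the jig's +y, no backlash. Turning takes 0.15 N m (3 N at 50 mm radius); it stays where left
- capstan_hub (a point): Point on the star knob's axis at the height of the spoke axes, 58 mm above the table; the hub is 32 mm across and 78 mm high above the table
- stop: Aluminium bar 120 (jig x) by 22 (jig y) by 30 mm high that slides along the jig's y on the board, driven by the star knob; axes as the jig's. Origin: at board height, middle of its working face, the upright face looking to -y; the bar fills y 0 to +22, x -60 to +60 mm. A dark rack 9 mm high runs from it to the knob and past it. Sideways it yields to about 9 N
- pointer_tip (a point): Tip of the small dark pointer that sticks out of the stop's +x end towards the rule, 11 mm to the +y side of the stop's face, 23 mm above the table
- mark_clip: Fixed marker clip: a dark steel block 18 x 24 x 16 mm on the rule with a pointed tooth 11 mm long towards the stop (the jig's -x). Origin: foot of the block's -x face, midway along y; axes as the jig's. The pointer is on the mark when its y in this clip's frame is 0. Another such clip without a tooth plays no part
- mark_tip (a point): Tip of the marker clip's tooth
- template: Loose half-round wooden template, 80 g, 12 mm thick: half disc of radius 40 mm. Origin: on the underside, 18 mm from the flat side, 22 mm from the top of the curve; the flat side looks to its +y. On it, over the origin, stands a grip bar 12 mm thick (x), 30 mm long (y, square to the flat side), 12 to 42 mm above the underside. Starts on the table to the right of the jig
- template_flat (a point): Middle of the template's flat side
- disc_template: Bystander: loose round wooden template, 60 mm across, 12 mm thick, with the same grip bar; origin under its centre. Near the half-round one, on the table
- crock: Bystander: white crock 80 mm across, 120 mm high, tools in it up to 138 mm; stands on the robot's side of the jig, beside the star knob; origin under its centre
- bowl: Bystander: white bowl 100 mm across, 50 mm high; origin under its centre
- stamp_tin: Bystander: small dark tin with red stamps, 64 x 48 x 27 mm; origin under its centre
- guard_edge (a point): Middle of the top outer edge of the grey sheet guard over the knob's inner side: a wall at jig y +51 to +57 mm and a roof over y +51 to +115 mm, x -75 to +75 mm, its underside 80 mm and top 86 mm above the table; the spokes pass beneath it. From y +115 mm outward the knob is open to above

How it is judged:
By the outcome, as a careful person would: the job done as asked, in the order asked, and still so for the second after the job is handed in, with the robot touching nothing.
It also fails if it takes over 67 s, if anything falls off the work surface, if the arm or the gripper's body presses on something with over 40 N, if the wrist force passes 120 N, or if a joint passes its speed limit or range.

ROBOT

A 6-joint arm with a two-finger parallel gripper is mounted at the origin on the work surface. World frame = base frame: x ahead of the robot, y to its left, z up, the work surface at z = 0. Lengths are in m, angles in degrees, forces in N, time in s.
With the tool pointing down it reaches from about 0.3 to 0.875 m from the base axis. Payload 4.2 kg.
Tool frame: the origin (TCP) lies midway between the tips of the shut fingers; the grasp point (between the pads) lies 19 mm behind it; z points along the fingers, y is the line along which they close (so a half turn about z gives the same grasp; the last joint's range is limited). The gripper opens to 85 mm and grips with 20 to 120 N. Pads are 22 mm wide; open, the fingers measure 114 mm over their backs; the gripper's body (76 mm by 85 mm) begins 54 mm behind the grasp point. The pads swing forward as they close: fully open they stand 13 mm farther back than shut.
Start: joints at [62.624, 18.312, 89.639, -0, 72.044, -1.146], TCP at [0.254, 0.516, 0.231] pointing down, gripper open.
Joint ranges: [-177.97, 177.97], [-48.28, 115.42], [12.27, 149.76], [-77.06, 257.06], [2.81, 150.46], [-146.56, 146.56]. Speed limits (degrees/s): [147.25, 147.25, 180, 180, 180, 180].

INTERFACE

Orientations are given as [roll, pitch, yaw] about the fixed x, y, z axes, in that order (R = Rz(yaw) Ry(pitch) Rx(roll)).
In Python, from station import sense, read_camera, sign_off, boxes_of gives the robot as it stands. The module is installed in compiled form; this text tells all that it offers.
- The arm moves only by the shell command python3 -m handwheel 'ROWS' [OPENING]. ROWS is JSON, a list of rows, each a list of 4 numbers: the shift along the tool's x, y, z normalised to -1 to 1, where 1 is 200 mm, then the turn about the tool's z normalised to -1 to 1, where 1 is 180 degrees. A call has 1 to 20 rows; each row shifts and turns the commanded pose from where the row before left it, along the tool's axes as they then stand; what a row does not reach is not made up. A row lasts 1/10 s, in which the tool goes at most 50 mm and 8.59 degrees, less where a joint would pass 70% of its speed; a pose out of reach is approached as far as the arm can. A call with a number of a shift or a turn outside -1 to 1 is refused whole. A call with a gripper value outside its range is refused whole. OPENING is the opening, from -1 (shut) to 1 (fully open), set as the call begins (- or left out, the last holds). The fingers move at their own pace and stop on an object; the grip force is fixed at half the most. Time passes only in rows, so rows that do not move let the fingers close. It gives the time, the measured TCP pose, the force, the opening and the grip force at its end, in the units of the state.
- sense(): the state, without advancing time (a new reading comes with each control period).
- read_camera(name): name is "scene" or "top"; returns a dict with "pixels" (420x560x3 uint8, red, green, blue), "z_map" (420x560 float32, m along the optical axis (not along the pixel's ray), 0 where there is no reading), "vertical_fov" (degrees; the focal length in pixels is half the picture's height over the tangent of half this angle, whatever the lens; pixels are square), "cx", "cy" (the principal point, pixels), "extrinsics" (4x4, takes a point from camera to world coordinates). Camera axes: x right, y down, z forward; pixel columns grow to the right and rows downward; lengths in m; the calibration is good to about 2 mm. A picture is of the moment at which its call begins.
- sign_off(): hands the job in; it is judged then, once.
Trained networks look in the newest picture that a camera, given by its name, has taken for a name from the list of things; names that differ only in an ending like _2 or _b are one class to them, and where a whole thing is asked for, a point or a joint stands for the part that bears it (a point fixed in the world has none). Each returns a list of dicts, best first, with "conf" (0 to 1); they miss things now and then, are a little off and sometimes report something else, mostly with a low value. They report only what shows in the picture. A call takes as long as a camera call.
- boxes_of(camera, name): "extent" ([left, top, right, bottom] in pixels, round what is visible of it).
The state is a dict: "time_s": time; "q": joint angles; "qd": joint speeds; "effort": joint torques, N m; "position": TCP position; "orientation": TCP orientation; "ft_force": force on the tool from outside, world axes, zero at the start; "torque": the same for the moment, N m; "opening": finger opening in m; "grasp_force": force on a finger pad.
Only numpy, scipy, OpenCV 4.12 (cv2) and the standard library are available. Lean on these libraries where they do the work, as an engineer would, in place of code of your own. Each camera call takes 0.05 s, during which the arm holds its last target. There are 200 camera calls.

## Working session

There is one attempt and no reset: what is moved stays moved. The work goes in short steps, Python scripts to look and compute and a shell command to move; the robot and the scene stay as the last step left them, time stands still between calls to the robot, and variables do not carry over. Pictures are saved under pics/ and viewed, at most 10 in all, crops included, and the job is handed in when it is done.

```bash
mkdir -p pics
cat > h.py <<'E'
import numpy as np, cv2
from station import sense, read_camera, sign_off, boxes_of
def cloud(c):
    h,w=c["z_map"].shape; f=h/2/np.tan(np.radians(c["vertical_fov"]/2))
    v,u=np.mgrid[:h,:w]; z=c["z_map"]
    P=np.stack([(u-c["cx"])/f*z,(v-c["cy"])/f*z,z],-1)
    T=np.array(c["extrinsics"]); return P@T[:3,:3].T+T[:3,3]
def proj(c,p):
    T=np.linalg.inv(np.array(c["extrinsics"])); q=T[:3,:3]@np.array(p)+T[:3,3]
    f=210/np.tan(np.radians(c["vertical_fov"]/2)); return q[:2]/q[2]*f+[c["cx"],c["cy"]]
E
python3 - <<'E'
from h import *
for n in("scene","top"):
    c=read_camera(n); cv2.imwrite(f"pics/{n}0.png",c["pixels"][:,:,::-1]); np.savez(f"{n}0.npz",**c)
    print(n,c["vertical_fov"],c["cx"],c["cy"],np.round(c["extrinsics"],3).tolist())
    for k in "jig capstan stop pointer_tip mark_clip template disc_template crock bowl stamp_tin guard_edge".split():
        print(k,[(np.round(b["extent"]).tolist(),round(b["conf"],2)) for b in boxes_of(n,k)][:3])
print(sense())
E
```

```text
scene 52.33552224563047 276.178006524348 211.01373728168244 [[0.546, 0.592, -0.593, 1.161], [0.837, -0.378, 0.395, -0.504], [0.009, -0.712, -0.702, 0.822], [0.0, 0.0, 0.0, 1.0]]
jig [([251.0, 148.0, 400.0, 263.0], 0.74)]
capstan []
stop [([297.0, 172.0, 377.0, 219.0], 0.78)]
pointer_tip [([296.0, 187.0, 345.0, 218.0], 0.9)]
mark_clip [([293.0, 171.0, 381.0, 220.0], 0.68), ([326.0, 230.0, 336.0, 241.0], 0.42)]
template [([191.0, 236.0, 217.0, 257.0], 0.89), ([252.0, 152.0, 400.0, 263.0], 0.72)]
disc_template [([188.0, 273.0, 215.0, 300.0], 0.73)]
crock [([295.0, 122.0, 321.0, 165.0], 0.84)]
bowl [([215.0, 293.0, 263.0, 336.0], 0.75)]
stamp_tin [([126.0, 270.0, 153.0, 304.0], 0.72)]
guard_edge [([251.0, 149.0, 400.0, 261.0], 0.96)]
top 44.20912025451804 280.0288937405859 209.82200328301124 [[0.024, -0.991, 0.129, 0.438], [-1.0, -0.022, 0.012, -0.094], [-0.009, -0.13, -0.992, 1.092], [0.0, 0.0, 0.0, 1.0]]
jig [([91.0, 178.0, 298.0, 303.0], 0.71)]
capstan [([101.0, 225.0, 130.0, 272.0], 0.73)]
stop [([94.0, 203.0, 228.0, 273.0], 0.86), ([94.0, 178.0, 296.0, 304.0], 0.72)]
pointer_tip [([
[... 377 characters left out ...]
0, 205.0, 229.0, 270.0], 0.37)]
{'time_s': 1.2, 'q': array([ 6.26215364e+01,  1.83120574e+01,  8.96378685e+01,  2.87550200e-04,
        7.20428776e+01, -1.14767890e+00]), 'qd': array([-0.10704619,  0.10778566,  0.02263476,  0.03008171, -0.07712007,
        0.03940689]), 'effort': array([ 7.30845477e-04, -4.15416133e+01, -2.34420508e+01, -3.37831011e-05,
        1.68141742e-04, -1.24653559e-05]), 'position': array([0.25417099, 0.51580758, 0.23134403]), 'orientation': array([ 1.79992799e+02, -1.29355412e-04,  1.53769127e+02]), 'ft_force': array([ 0.72023403, -0.81009707,  0.16271587]), 'torque': array([ 0.04203968, -0.01907865,  0.01403166]), 'grasp_force': 0.0, 'opening': 0.08548000778685799}
```

View pics/scene0.png

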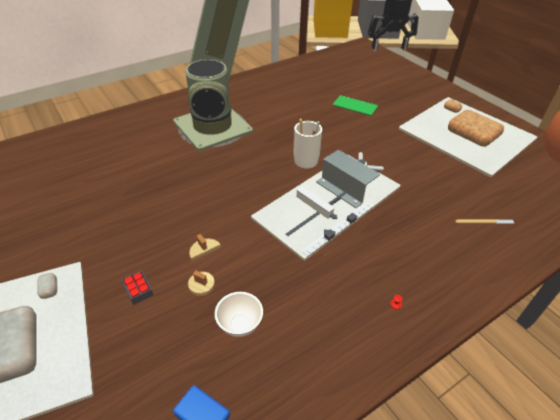

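View pics/top0.png

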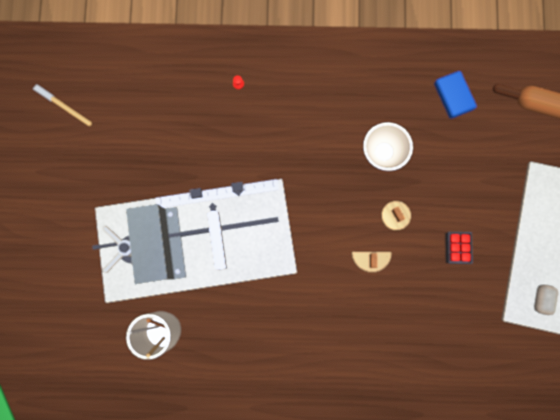

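The scene shows the jig with its guard, knob at the left end, the bar-shaped stop and two clips. In the top view the clips are at (195,193) and (238,188), the pointer is near (213,206), and the half-round template is at (372,261). I'll enlarge the jig next.

Run:
```python
from h import *
c=dict(np.load("top0.npz")); im=c["pixels"][:,:,::-1]
a=cv2.resize(im[170:310,85:305],None,fx=3.6,fy=3.6,interpolation=cv2.INTER_CUBIC)
cv2.imwrite("pics/jig_t.png",a)
s=dict(np.load("scene0.npz")); im2=s["pixels"][:,:,::-1]
b=cv2.resize(im2[145:270,245:405],None,fx=4.8,fy=4.8,interpolation=cv2.INTER_CUBIC)
cv2.imwrite("pics/jig_s.png",b)
# board outline: points with 8<z<20mm & bright
P=cloud(c); hsv=cv2.cvtColor(c["pixels"],cv2.COLOR_RGB2HSV)
m=(P[...,2]>.006); m[:170]=0;m[308:]=0;m[:,:85]=0;m[:,305:]=0
print(np.median(P[300:420,300:500,2]))
pts=P[m][:,:2]; r=cv2.minAreaRect((pts*1000).astype(np.float32)); print(r,cv2.boxPoints(r))
for n,(x0,y0,x1,y1) in dict(tmpl=(345,240,400,280),disc=(375,195,418,235),bowl=(355,115,425,175),crock=(120,305,190,360),tin=(440,225,480,268)).items():
    q=P[y0:y1,x0:x1].reshape(-1,3); q=q[q[:,2]>.006]; print(n,len(q),q.min(0).round(3),q.max(0).round(3))
```

```text
0.0005141357900811938
((519.045166015625, 100.1025390625), (449.8252868652344, 277.0221862792969), 89.91058349609375) [[ 380.18323  -124.593666]
 [ 657.2051   -125.02599 ]
 [ 657.9071    324.79874 ]
 [ 380.88525   325.23108 ]]
tmpl 600 [ 0.438 -0.321  0.006] [ 0.517 -0.094  1.092]
disc 649 [ 0.438 -0.354  0.006] [ 0.603 -0.094  1.092]
bowl 1635 [ 0.438 -0.381  0.006] [ 0.783 -0.094  1.092]
crock 1708 [ 0.287 -0.094  0.006] [0.438 0.194 1.092]
tin 785 [ 0.438 -0.479  0.006] [ 0.54  -0.094  1.092]
```

View pics/jig_t.png

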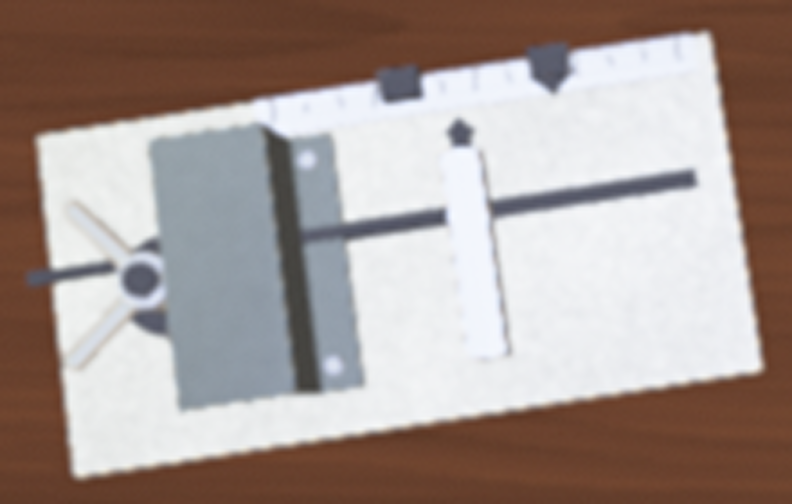

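View pics/jig_s.png

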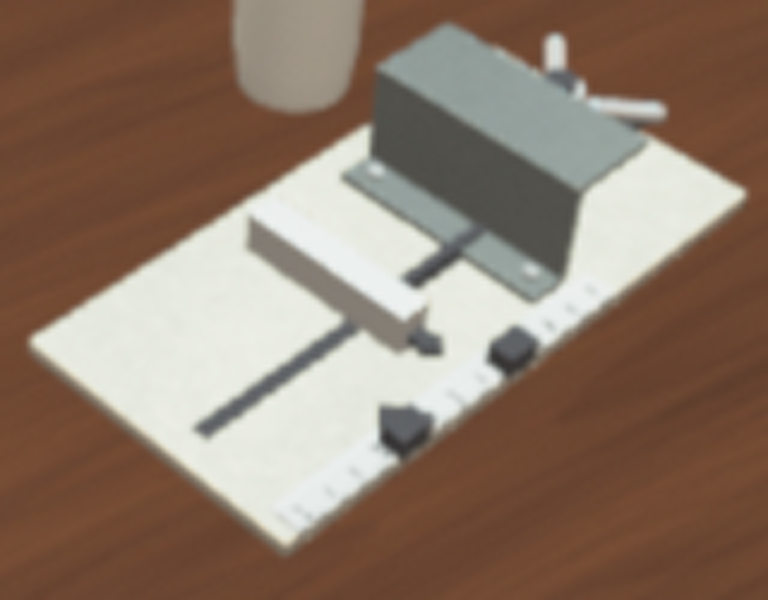

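```bash
cat > fit.py <<'E'
from h import *
from scipy.optimize import least_squares
t=dict(np.load("top0.npz")); s=dict(np.load("scene0.npz"))
T=lambda u,v:((u+.5)/3.6-.5+85,(v+.5)/3.6-.5+170)
S=lambda u,v:((u+.5)/4.8-.5+245,(v+.5)/4.8-.5+145)
ob=[('t',T(37,135),(.1,.2,.012)),('t',T(711,32),(.1,-.2,.012)),('t',T(763,371),(-.1,-.2,.012)),('t',T(76,478),(-.1,.2,.012)),
('t',T(141,279),(0,.13,.078)),('s',S(30,342),(-.1,-.2,.012)),('s',S(287,545),(.1,-.2,.012)),('s',S(746,192),(.1,.2,.012)),
('t',T(460,119),'p'),('s',S(440,350),'p'),('t',T(553,94),'m'),('s',S(381,408),'m'),
('t',T(444,151),(.06,'s22',.042)),('t',T(478,147),(.06,'s0',.042)),('t',T(508,355),(-.06,'s0',.042)),('t',T(470,358),(-.06,'s22',.042)),
('s',S(250,213),(-.06,'s0',.042)),('s',S(404,320),(.06,'s0',.042)),('s',S(424,305),(.06,'s22',.042))]
def W(p,l):
    c,s_=np.cos(p[2]),np.sin(p[2]); return [p[0]+c*l[0]-s_*l[1],p[1]+s_*l[0]+c*l[1],l[2]]
def res(p):
    r=[]
    for k,uv,l in ob:
        if l=='p': l=(p[4],p[3]+.011,.023)
        elif l=='m': l=(p[6],p[5],.024)
        elif isinstance(l[1],str): l=(l[0],p[3]+float(l[1][1:])/1000,l[2])
        o=p[7:9] if k=='t' else p[9:11]
        r+=list(proj(t if k=='t' else s,W(p,l))-uv-o)
    return np.array(r+list(p[7:11]*.5))
r=least_squares(res,[.5,.1,.1,0,.07,-.03,.07,0,0,0,0])
p=r.x; 
if __name__=="__main__":
    print(p.round(4)); print(r.fun.reshape(-1,2).round(2).tolist())
    print('dy mm',(p[5]-p[3]-.011)*1000,'hub',W(p,(0,.13,.058)),'yaw',np.degrees(p[2]))
    P=cloud(t); Z=t["z_map"]>0; J=P[...,:2]-p[:2]; c_,s_=np.cos(p[2]),np.sin(p[2])
    # spokes: points around hub with z 0.05..0.07
    H=np.array(W(p,(0,.13,0)))[:2]; d=P[...,:2]-H; rr=np.hypot(*np.moveaxis(d,-1,0))
    m=Z&(rr>.03)&(rr<.065)&(P[...,2]>.045)&(P[...,2]<.07)
    print('spoke pix',m.sum(),sorted(np.degrees(np.arctan2(d[m][:,1],d[m][:,0])-p[2]).round(0).tolist()))
    for n,(x0,y0,x1,y1),zl in [('tmpl',(345,240,400,280),.004),('disc',(375,195,418,235),.004),('bowl',(355,115,425,175),.03),('crock',(120,305,190,360),.09),('tin',(440,225,480,268),.01)]:
        q=P[y0:y1,x0:x1][Z[y0:y1,x0:x1]]; q=q[q[:,2]>zl]; print(n,len(q),q.min(0).round(3),q.max(0).round(3))
    x0,y0=345,240; h=cv2.cvtColor(t["pixels"],cv2.COLOR_RGB2HSV)[240:280,345:400]
    m=(h[...,2]>130).astype(np.uint8); cs=max(cv2.findContours(m,0,2)[0],key=cv2.contourArea)
    q=P[240:280,345:400]; mm=(m>0)&Z[240:280,345:400]
    r2=cv2.minAreaRect((q[mm][:,:2]*1000).astype(np.float32)); print('tm',m.sum(),r2,q[mm].mean(0),np.median(q[mm][:,2]))
    g=Z[240:280,345:400]&(q[...,2]>.03); print('grip',g.sum(),q[g].mean(0),cv2.minAreaRect((q[g][:,:2]*1000).astype(np.float32)),q[g][:,2].max())
    a=cv2.resize(t["pixels"][235:285,340:405,::-1],None,fx=8,fy=8,interpolation=cv2.INTER_CUBIC); cv2.imwrite("pics/tm.png",a)
E
python3 fit.py
```

```text
[ 0.5085  0.0968  0.1725 -0.0599  0.074  -0.1034  0.0808 -0.7234 -0.3923
 -1.2544 -0.6514]
[[0.46, 1.85], [0.32, 2.5], [0.24, 2.26], [-0.49, 1.54], [-0.11, 2.03], [-1.56, -1.66], [-1.99, -1.24], [-0.67, -0.28], [0.43, 0.11], [-0.28, 0.8], [-0.11, -0.02], [-0.12, 0.1], [-0.82, -2.62], [0.35, -3.1], [-0.11, -2.73], [-0.33, -1.93], [0.61, 0.73], [1.12, 1.12], [2.58, 0.27], [-0.36, -0.2], [-0.63, -0.33]]
dy mm -54.472146083717476 hub [np.float64(0.48620513562868395), np.float64(0.22487845556791092), 0.058] yaw 9.88341827195331
spoke pix 196 [24.0, 24.0, 26.0, 26.0, 26.0, 26.0, 27.0, 27.0, 28.0, 28.0, 29.0, 29.0, 29.0, 29.0, 29.0, 30.0, 30.0, 30.0, 30.0, 31.0, 31.0, 31.0, 31.0, 31.0, 31.0, 31.0, 31.0, 31.0, 31.0, 31.0, 31.0, 32.0, 32.0, 32.0, 32.0, 32.0, 32.0, 32.0, 33.0, 33.0, 33.0, 33.0, 33.0, 33.0, 33.0, 33.0, 33.0, 34.0, 34.0, 34.0, 34.0, 34.0, 34.0, 35.0, 35.0, 35.0, 35.0, 35.0, 35.0, 35.0, 36.0, 36.0, 36.0, 36.0, 36.0, 36.0, 37.0, 37.0, 37.0, 37.0, 38.0, 38.0, 38.0, 38.0, 38.0, 38.0, 38.0, 38.0, 38.0, 38.0, 39.0, 39.0, 39.0, 39.0, 39.0, 39.0, 40.0, 40.0, 40.0, 40.0, 40.0, 41.0, 41.0
[... 619 characters left out ...]
.0, 133.0, 133.0, 134.0, 135.0, 135.0, 135.0, 135.0, 135.0, 136.0, 136.0, 136.0, 136.0, 136.0]
tmpl 647 [ 0.438 -0.332  0.004] [ 0.52  -0.221  0.047]
disc 687 [ 0.533 -0.371  0.004] [ 0.618 -0.282  0.048]
bowl 661 [ 0.663 -0.35   0.03 ] [ 0.762 -0.253  0.056]
crock 736 [0.287 0.115 0.09 ] [0.365 0.194 0.14 ]
tin 734 [ 0.477 -0.479  0.01 ] [ 0.54  -0.428  0.033]
tm 703 ((475.4298095703125, -274.4787902832031), (44.160621643066406, 84.36371612548828), 1.043807864189148) [ 0.47804256 -0.27268258  0.01460855] 0.01234354335948007
grip 102 [ 0.47694263 -0.27342025  0.04125896] ((477.0879821777344, -273.7942810058594), (28.23574447631836, 12.519360542297363), 1.4552332162857056) 0.04731694017992294
```

```bash
sed -i "s/l=(l\[0\],p\[3\]+/l=(l[0]+p[11],p[3]+/; s/0,0,0,0\])/0,0,0,0,0])/" fit.py; sed -i "s/print('spoke pix.*/print('spoke',m.sum())/" fit.py; python3 fit.py
```

```text
[ 0.5132  0.0975  0.1776 -0.0594  0.0693 -0.1035  0.0758 -0.8307 -0.5442
 -1.1363 -0.6581 -0.0099]
[[0.19, 0.29], [-0.18, 0.03], [0.21, -0.42], [-0.28, -0.18], [-0.19, 0.1], [-0.45, -0.41], [-0.28, 0.04], [0.37, 0.29], [0.14, 0.21], [-0.12, 0.71], [-0.11, 0.01], [-0.11, 0.13], [-0.74, -0.05], [0.43, -0.58], [0.27, -0.19], [0.06, 0.66], [-0.72, -0.14], [-0.2, 0.04], [1.22, -0.82], [-0.42, -0.27], [-0.57, -0.33]]
dy mm -55.124403024180786 hub [np.float64(0.49027534313479537), np.float64(0.22549314304279697), 0.058] yaw 10.176230399035571
spoke 196
tmpl 647 [ 0.438 -0.332  0.004] [ 0.52  -0.221  0.047]
disc 687 [ 0.533 -0.371  0.004] [ 0.618 -0.282  0.048]
bowl 661 [ 0.663 -0.35   0.03 ] [ 0.762 -0.253  0.056]
crock 736 [0.287 0.115 0.09 ] [0.365 0.194 0.14 ]
tin 734 [ 0.477 -0.479  0.01 ] [ 0.54  -0.428  0.033]
tm 703 ((475.4298095703125, -274.4787902832031), (44.160621643066406, 84.36371612548828), 1.043807864189148) [ 0.47804256 -0.27268258  0.01460855] 0.01234354335948007
grip 102 [ 0.47694263 -0.27342025  0.04125896] ((477.0879821777344, -273.7942810058594), (28.23574447631836, 12.519360542297363), 1.4552332162857056) 0.04731694017992294
```

View pics/tm.png

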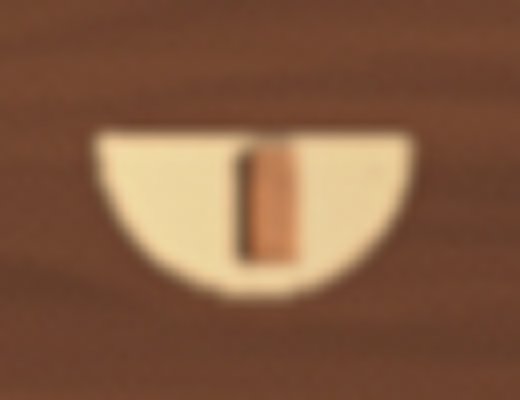

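The half-round template's flat side faces world +x (the top of the picture), and its grip bar is centred at crop (270,200). Next I'll measure the spoke angle and work out the first tool target.

```bash
cat > go.py <<'E'
from h import *
JO=np.array([.5132,.0975]); JY=np.radians(10.18); HUB=np.array([.4903,.2255])
def jig(x,y): c,s=np.cos(JY),np.sin(JY); return JO+[c*x-s*y,s*x+c*y]
def to(x,y,z,yaw=None):
    s=sense(); p=s["position"]; w=s["orientation"][2]; r=np.radians(w)
    d=np.array([x,y,z])-p
    print("now",p.round(4),"ori",s["orientation"].round(1),"q6",s["q"][5].round(1),"F",s["ft_force"].round(1),"t",s["time_s"])
    print("tool shift/200:",np.round([(d[0]*np.cos(r)+d[1]*np.sin(r))/.2,(d[0]*np.sin(r)-d[1]*np.cos(r))/.2,-d[2]/.2],3),
      "turn/180:",None if yaw is None else round(((w-yaw+180)%360-180)/180,3))
def spokes(c):
    P=cloud(c); d=P[...,:2]-HUB; rr=np.hypot(d[...,0],d[...,1]); m=(c["z_map"]>0)&(rr>.025)&(rr<.064)&(P[...,2]>.05)&(P[...,2]<.068)
    a=np.arctan2(d[m][:,1],d[m][:,0]); jj=np.degrees(a)-10.18
    return np.degrees(np.angle(np.mean(np.exp(4j*a))))/4, m.sum(), np.histogram(jj,np.arange(-180,181,15))[0]
def start(sig,r=.050,back=.017):  # world spoke angle deg
    s=np.radians(sig); f=np.array([np.cos(s-np.pi/2),np.sin(s-np.pi/2)])
    return HUB+r*np.array([np.cos(s),np.sin(s)])-back*f, sig+90
E
python3 - <<'E'
from go import *
print(spokes(dict(np.load("top0.npz"))),spokes(dict(np.load("scene0.npz"))))
for sig in(130,133,136): print(sig,start(sig,back=.027))
q,y=start(134,back=.027); to(*q,.13,y)
E
```

```text
(np.float64(-39.77154986321523), np.int64(224), array([ 0,  0,  0,  0,  0,  0,  0,  0,  0,  0,  0,  0,  0,  8, 92,  5,  0,
        0,  0,  0, 80, 39,  0,  0])) (np.float64(43.304874990209946), np.int64(75), array([ 0,  0,  0,  0,  0,  0,  0,  0,  0,  0,  0,  0,  0, 12, 39,  0,  0,
        0,  0,  5, 19,  0,  0,  0]))
130 (array([0.43747742, 0.24644696]), 220)
133 (array([0.43645353, 0.24365373]), 223)
136 (array([0.43557723, 0.24081074]), 226)
now [0.2542 0.5158 0.2313] ori [180.   -0.  153.8] q6 -1.1 F [ 0.7 -0.8  0.2] t 1.2
tool shift/200: [-1.42  -0.823  0.507] turn/180: -0.39
```

```bash
python3 -m handwheel '[[-0.178,-0.103,0.03,0],[-0.178,-0.103,0.03,0],[-0.178,-0.103,0.03,0],[-0.178,-0.103,0.03,0],[-0.178,-0.103,0.03,0],[-0.178,-0.103,0.03,0],[-0.178,-0.103,0.03,0],[-0.178,-0.103,0.03,0],[0,0,0,-0.0457],[0,0,0,-0.0457],[0,0,0,-0.0457],[0,0,0,-0.0457],[0,0,0,-0.0457],[0,0,0,-0.0457],[0,0,0,-0.0457],[0,0,0,-0.0457],[0,0,0,-0.0457],[0,0,0,0]]' -1
python3 -c "
from go import *
q,y=start(138,back=.027); print(q,y); to(*q,.042,y)"
```

```text
time_s: 3.0
position: [0.4368, 0.2421, 0.1834]
orientation: [-180.0, 0.0, -132.2]
ft_force: [0.5, 0.1, -0.6]
opening: 0.0002
grasp_force: 0.0
[0.43507623 0.23889162] 228
now [0.4368 0.2421 0.1834] ori [-180.     0.  -132.2] q6 -110.1 F [ 0.5  0.1 -0.6] t 3.0
tool shift/200: [ 0.018 -0.004  0.707] turn/180: -0.001
```

```bash
python3 -m handwheel '[[0.018,-0.004,0.16,0],[0,0,0.16,0],[0,0,0.16,0],[0,0,0.12,0],[0,0,0.107,0],[0,0,0,0]]'
python3 - <<'E'
from go import *
c=read_camera("top"); s=read_camera("scene")
print(spokes(c),spokes(s)); to(*start(138)[0],.042,228)
a=cv2.resize(c["pixels"][170:310,85:305,::-1],None,fx=2.5,fy=2.5,interpolation=2); b=cv2.resize(s["pixels"][110:270,265:425,::-1],None,fx=2.1875,fy=2.1875,interpolation=2)
o=np.zeros((720,560,3),np.uint8); o[:350,:550]=a; o[350:700,:350]=b; cv2.imwrite("pics/d1.png",o[:, :][:700])
cv2.imwrite("pics/d1.png",cv2.resize(o[:700],None,fx=.85,fy=.85))
E
```

```text
time_s: 3.6
position: [0.4331, 0.238, 0.0396]
orientation: [179.9, -0.3, -132.4]
ft_force: [-1.4, -0.2, 0.4]
opening: -0.0003
grasp_force: 0.0
(np.float64(-42.5904966123458), np.int64(127), array([ 0,  0,  0,  0,  0,  0,  0,  0,  0,  0,  0,  0,  0,  7, 96,  7,  0,
        0,  0,  0,  1,  0,  0,  1])) (np.float64(-44.94152866176646), np.int64(94), array([ 0,  0,  0,  0,  0,  0,  0,  0,  0,  0,  0,  0,  0, 15, 36,  0,  0,
        0,  0,  6, 20,  4,  8,  5]))
now [0.4352 0.239  0.0422] ori [ 180.     0.  -132.3] q6 -110.3 F [-0.5 -0.5  0.2] t 3.7
tool shift/200: [-0.049  0.     0.001] turn/180: -0.002
```

View pics/d1.png

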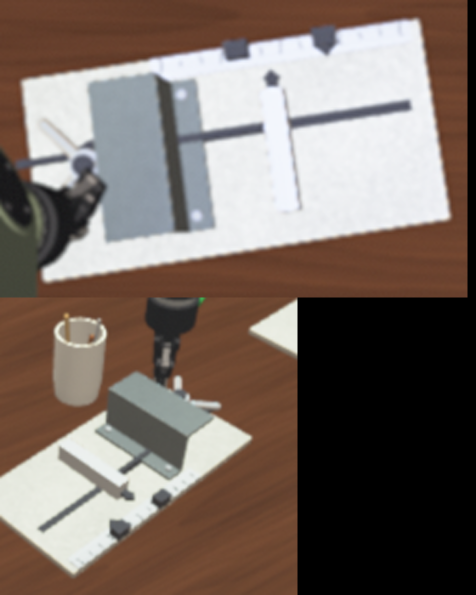

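Top (275,77) is the pointer and (322,45) the tooth. The shut fingers stand behind the lower-left spoke, so I can start the first stroke.

```bash
python3 -m handwheel '[[-0.025,0,0,0],[-0.025,0,0,0],[-0.0356,0.0094,0,0.0444],[-0.0356,0.0094,0,0.0444],[-0.0356,0.0094,0,0.0444],[-0.0356,0.0094,0,0.0444],[-0.0356,0.0094,0,0.0444],[-0.0356,0.0094,0,0.0444],[-0.0356,0.0094,0,0.0444],[-0.0356,0.0094,0,0.0444],[-0.0356,0.0094,0,0.0444],[-0.0356,0.0094,0,0.0444],[-0.0356,0.0094,0,0.0444],[-0.0356,0.0094,0,0.0444],[-0.0356,0.0094,0,0.0444],[0,0,0,0]]'
python3 - <<'E'
from go import *
c=read_camera("top"); s=read_camera("scene"); np.savez("t1.npz",**c); np.savez("s1.npz",**s)
print(spokes(c)[:2],spokes(s)[:2]); p=sense()["position"][:2]-HUB; print(np.hypot(*p),np.degrees(np.arctan2(p[1],p[0]))); to(*start(116,back=.03)[0],.11,206)
# rough stop position from bright/height pixels: z in .03-.05 in jig coordinates
for k in (c,s):
    P=cloud(k); d=P[...,:2]-JO; x=d@[np.cos(JY),np.sin(JY)]; y=d@[-np.sin(JY),np.cos(JY)]
    m=(k["z_map"]>0)&(abs(P[...,2]-.042)<.006)&(abs(x+.01)<.05)&(abs(y)<.19)&(y<.045); print(m.sum(),np.median(y[m]),np.percentile(y[m],[3,97]))
E
```

```text
time_s: 5.3
position: [0.5232, 0.268, 0.0427]
orientation: [179.9, -0.0, 123.9]
ft_force: [-0.8, 1.0, -0.3]
opening: 0.0002
grasp_force: 0.3
(np.float64(33.72579628963199), np.int64(233)) (np.float64(31.619749913805546), np.int64(76))
0.05328513108043421 52.47314370644536
now [0.5228 0.2678 0.0426] ori [179.9   0.  124.1] q6 -8.1 F [-0.2  0.3  0.2] t 5.4
tool shift/200: [ 0.184 -0.366 -0.337] turn/180: -0.455
531 -0.07941810712482064 [-0.08982116 -0.06904458]
245 -0.07896629197672761 [-0.08869018 -0.06715845]
```

```bash
python3 -m handwheel '[[0.04,0,0,0],[0,0,-0.2,0],[0,0,-0.2,0],[0,0,-0.1,-0.045],[0,0,0,-0.045],[0,0,0,-0.045],[0,0,0,-0.045],[0,0,0,-0.045],[0,0,0,-0.045],[0,0,0,-0.045],[0,0,0,-0.045],[0,0,0,-0.045],[0,0,0,-0.045],[0,0,0,-0.045],[0,0,0,0]]'
python3 - <<'E'
from go import *
c=read_camera("top"); s=read_camera("scene"); np.savez("t1.npz",**c); np.savez("s1.npz",**s)
print(spokes(c),spokes(s)[:2]); to(*start(123,back=.028)[0],.042,213)
E
```

```text
time_s: 6.9
position: [0.5173, 0.2744, 0.1421]
orientation: [-180.0, 0.0, -146.9]
ft_force: [-0.2, 0.1, 0.0]
opening: 0.0003
grasp_force: 0.0
(np.float64(32.459414656835044), np.int64(231), array([ 2,  4,  0,  0,  0,  0,  0,  0,  0,  0,  0,  0, 24, 89,  1,  0,  0,
        0,  1, 90, 20,  0,  0,  0])) (np.float64(27.307250684958802), np.int64(57))
now [0.5174 0.2743 0.142 ] ori [-180.     0.  -147.1] q6 -96.1 F [ 0.2  0.  -0.5] t 7.0
tool shift/200: [0.387 0.119 0.5  ] turn/180: -0.001
```

```bash
python3 -m handwheel '[[0.194,0.06,0,0],[0.193,0.059,0,0],[0,0,0,0],[0,0,0.2,0],[0,0,0.2,0],[0,0,0.1,0],[-0.025,0,0,0],[-0.025,0,0,0],[-0.0356,0.0094,0,0.0444],[-0.0356,0.0094,0,0.0444],[-0.0356,0.0094,0,0.0444],[-0.0356,0.0094,0,0.0444],[-0.0356,0.0094,0,0.0444],[-0.0356,0.0094,0,0.0444],[-0.0356,0.0094,0,0.0444],[-0.0356,0.0094,0,0.0444],[-0.0356,0.0094,0,0.0444],[0,0,0,0]]'
python3 - <<'E'
from go import *
c=read_camera("top"); s=read_camera("scene"); np.savez("t2.npz",**c); np.savez("s2.npz",**s)
print(sense()["position"],spokes(c)[:2],spokes(s)[:2])
A=c["pixels"][170:250,205:285,::-1];B=s["pixels"][175:255,300:380,::-1]
cv2.imwrite("pics/d2.png",np.hstack([cv2.resize(k,(400,400),interpolation=2) for k in(A,B)]))
for k in (c,s):
    P=cloud(k); d=P[...,:2]-JO; x=d@[np.cos(JY),np.sin(JY)]; y=d@[-np.sin(JY),np.cos(JY)]
    m=(k["z_map"]>0)&(abs(P[...,2]-.042)<.006)&(abs(x+.01)<.05)&(abs(y)<.19)&(y<.045); print(m.sum(),np.median(y[m]),np.percentile(y[m],[3,97]))
E
```

```text
time_s: 8.8
position: [0.5094, 0.2749, 0.0434]
orientation: [179.8, 0.0, 141.0]
ft_force: [-0.1, 0.4, 0.1]
opening: -0.0004
grasp_force: 0.3
[0.50927736 0.2748383  0.04329994] (np.float64(-38.83832552374108), np.int64(234)) (np.float64(-43.05021453054202), np.int64(106))
533 -0.0998919733607956 [-0.11032388 -0.0894662 ]
245 -0.09848994541137497 [-0.10896133 -0.0869479 ]
```

View pics/d2.png

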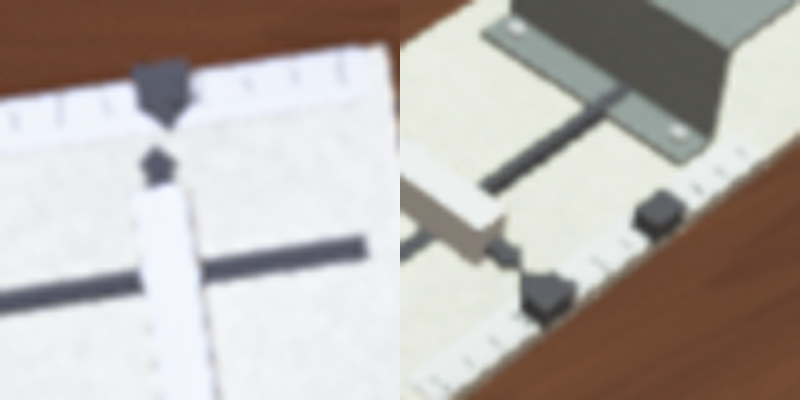

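Pointer tip at crop (156,148) and tooth tip at (168,128), so a few mm remain. I'll measure the rest from the depth clouds of the stop's top and the clip's top.

```bash
cat > meas.py <<'E'
from go import *
def soft(k,zc,dz,x0,x1,y0,y1):
    P=cloud(k); d=P[...,:2]-JO; x=d@[np.cos(JY),np.sin(JY)]; y=d@[-np.sin(JY),np.cos(JY)]
    m=(k["z_map"]>0)&(abs(P[...,2]-zc)<dz)&(x>x0)&(x<x1)&(y>y0)&(y<y1)
    return m,x[m],y[m],P[m][:,2]
def rep(c,s):
  for n,k in(("top",c),("scene",s)):
    m,x,y,z=soft(k,.042,.005,-.055,.04,-.19,.045); a=np.polyfit(x,y,1); st=np.mean(y); st2=np.mean(np.percentile(y,[4,96]))
    m,x2,y2,z2=soft(k,.030,.005,.055,.115,-.135,-.075); top=z2>.0265
    cl=y2[top&(x2>.080)]; cx=np.percentile(x2[top],[2,98])
    m,x3,y3,z3=soft(k,.0235,.006,.055,.071,-.14,.0)
    print(n,"stop",round(st*1e3,2),round(st2*1e3,2),"slope",a[0].round(4),len(y),"z",z.mean().round(4),"clip",len(cl),round(cl.mean()*1e3,2),round(np.mean(np.percentile(cl,[4,96]))*1e3,2),cx.round(4),z2[top].mean().round(4),"ptr",len(y3),round(y3.mean()*1e3,2) if len(y3) else None,"=> dy",round((cl.mean()-st)*1e3,2))
if __name__=="__main__":
    rep(*[dict(np.load(f)) for f in("top0.npz","scene0.npz")]); rep(*[dict(np.load(f)) for f in("t2.npz","s2.npz")])
E
python3 meas.py
```

```text
top stop -49.68 -49.69 slope -0.0006 503 z 0.0419 clip 103 -107.02 -106.83 [0.0771 0.1021] 0.0298 ptr 41 -51.43 => dy -57.34
scene stop -48.49 -47.85 slope 0.0085 215 z 0.0405 clip 52 -105.34 -105.71 [0.0884 0.1087] 0.0289 ptr 31 -48.67 => dy -56.84
top stop -99.85 -99.84 slope -0.0012 499 z 0.042 clip 103 -106.66 -106.72 [0.0583 0.1023] 0.0295 ptr 42 -96.31 => dy -6.81
scene stop -98.41 -97.92 slope 0.0025 225 z 0.0406 clip 55 -106.09 -105.54 [0.0557 0.1082] 0.0288 ptr 32 -98.2 => dy -7.69
```

```bash
python3 -m handwheel '[[-0.0266,0.0075,0,0.0333],[-0.0266,0.0075,0,0.0333],[-0.0266,0.0075,0,0.0333],[0,0,0,0],[0,0,0,0]]'
python3 - <<'E'
from meas import *
c=read_camera("top"); s=read_camera("scene"); np.savez("t3.npz",**c); np.savez("s3.npz",**s)
rep(c,s)
# rectified (jig frame) views; top at z=.03 ; 12 px/mm? -> 8 px per mm over x 40..110, y -130..-80
def rect(k,z,x0,x1,y0,y1,s=8):
    X,Y=np.meshgrid(np.arange(0,(y1-y0)*s),np.arange(0,(x1-x0)*s)); y=(y1-X/s)/1e3; x=(x1-Y/s)/1e3
    w=np.stack([JO[0]+np.cos(JY)*x-np.sin(JY)*y,JO[1]+np.sin(JY)*x+np.cos(JY)*y,0*x+z],-1)
    T=np.linalg.inv(np.array(k["extrinsics"])); q=w@T[:3,:3].T+T[:3,3]; f=210/np.tan(np.radians(k["vertical_fov"]/2))
    return cv2.remap(k["pixels"][:,:,::-1].copy(),(q[...,0]/q[...,2]*f+k["cx"]).astype(np.float32),(q[...,1]/q[...,2]*f+k["cy"]).astype(np.float32),cv2.INTER_CUBIC)
o=np.hstack([rect(k,z,45,115,-130,-82) for k,z in((c,.03),(s,.03))]); print(o.shape); cv2.imwrite("pics/d3.png",o)
E
```

```text
time_s: 9.4
position: [0.523, 0.2666, 0.0427]
orientation: [179.9, 0.0, 123.3]
ft_force: [0.1, 0.7, 0.8]
opening: 0.0002
grasp_force: 0.5
top stop -104.7 -104.76 slope -0.0032 503 z 0.042 clip 103 -106.88 -106.62 [0.0586 0.1021] 0.0295 ptr 43 -105.98 => dy -2.18
scene stop -103.25 -102.87 slope 0.0013 224 z 0.0404 clip 55 -105.86 -105.2 [0.0695 0.1086] 0.0289 ptr 30 -104.26 => dy -2.61
(560, 768, 3)
```

View pics/d3.png

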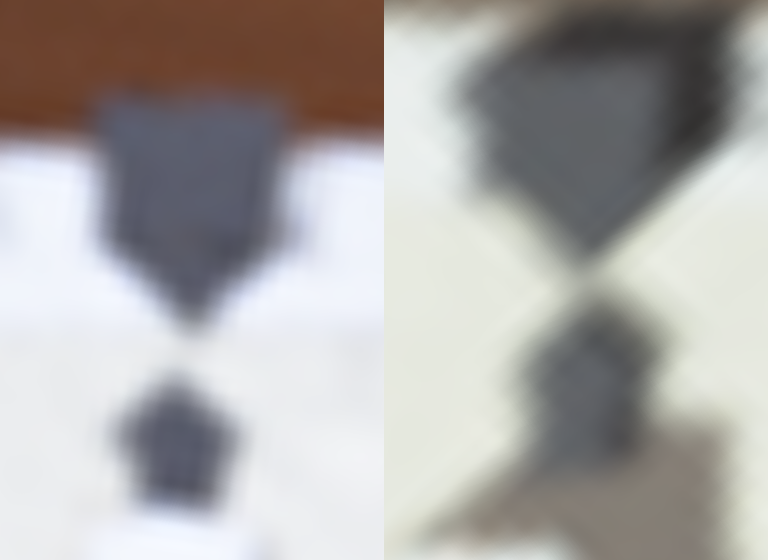

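In the rectified top view the pointer centre is at about u=174 and the tooth at about 187 after parallax, at 8 px/mm. That agrees with the depth measurement: about 2 mm left. I'll do one small push, then back off and lift.

```bash
python3 -m handwheel '[[-0.016,0.0044,0,0.02],[-0.016,0.0044,0,0.02],[0,0,0,0],[0,0,0,0]]'
python3 - <<'E'
from meas import *
for i in range(3):
    c=read_camera("top"); s=read_camera("scene"); rep(c,s)
np.savez("t4.npz",**c); np.savez("s4.npz",**s)
E
```

```text
time_s: 9.9
position: [0.5274, 0.262, 0.0422]
orientation: [179.9, -0.0, 116.0]
ft_force: [-0.8, 3.4, 0.8]
opening: -0.0001
grasp_force: 1.3
top stop -106.77 -106.73 slope -0.0001 503 z 0.0419 clip 106 -106.77 -106.65 [0.0589 0.1019] 0.0294 ptr 41 -105.12 => dy 0.0
scene stop -105.53 -105.01 slope 0.0078 230 z 0.0405 clip 54 -104.44 -103.81 [0.0687 0.1082] 0.0286 ptr 32 -105.94 => dy 1.09
top stop -106.79 -106.77 slope -0.0038 501 z 0.042 clip 104 -106.57 -106.94 [0.0568 0.1021] 0.0296 ptr 40 -105.28 => dy 0.22
scene stop -105.73 -104.98 slope -0.0026 233 z 0.0406 clip 48 -104.64 -104.16 [0.0553 0.1079] 0.0285 ptr 34 -106.45 => dy 1.09
top stop -106.82 -106.79 slope -0.0034 506 z 0.0421 clip 105 -106.52 -106.74 [0.0588 0.1023] 0.0297 ptr 42 -102.94 => dy 0.3
scene stop -105.82 -105.21 slope 0.01 235 z 0.0405 clip 58 -105.47 -105.22 [0.0731 0.1089] 0.0288 ptr 30 -105.42 => dy 0.35
```

```bash
cat > sil.py <<'E'
from meas import *
def sil(k,z=.0225,s=8):
    x0,x1,y0,y1=50,110,-130,-82
    X,Y=np.meshgrid(np.arange(0,(y1-y0)*s),np.arange(0,(x1-x0)*s)); y=(y1-X/s)/1e3; x=(x1-Y/s)/1e3
    w=np.stack([JO[0]+np.cos(JY)*x-np.sin(JY)*y,JO[1]+np.sin(JY)*x+np.cos(JY)*y,0*x+z],-1)
    T=np.linalg.inv(np.array(k["extrinsics"])); q=w@T[:3,:3].T+T[:3,3]; f=210/np.tan(np.radians(k["vertical_fov"]/2))
    g=cv2.cvtColor(k["pixels"],cv2.COLOR_RGB2GRAY).astype(np.float32)
    r=cv2.remap(g,(q[...,0]/q[...,2]*f+k["cx"]).astype(np.float32),(q[...,1]/q[...,2]*f+k["cy"]).astype(np.float32),cv2.INTER_CUBIC)
    out=[]
    for xx in range(52,104,2):
        i=int((x1-xx)*s); row=r[i-4:i+4].mean(0); d=np.clip(200-row,0,None); d[d<25]=0
        out.append((xx,round((d*y[0]).sum()/max(d.sum(),1)*1e3,2),int(d.sum()/1000)))
    return out
if __name__=="__main__":
    import sys
    for f in sys.argv[1:]: print(f,sil(dict(np.load(f))))
E
python3 sil.py t3.npz t4.npz
```

```text
t3.npz [(52, np.float64(0.0), 0), (54, np.float64(-103.99), 5), (56, np.float64(-103.89), 8), (58, np.float64(-103.96), 8), (60, np.float64(-103.86), 10), (62, np.float64(-103.61), 10), (64, np.float64(-103.33), 7), (66, np.float64(-103.24), 4), (68, np.float64(-103.32), 0), (70, np.float64(0.0), 0), (72, np.float64(0.0), 0), (74, np.float64(0.0), 0), (76, np.float64(-105.68), 1), (78, np.float64(-105.59), 3), (80, np.float64(-105.5), 6), (82, np.float64(-105.75), 10), (84, np.float64(-105.79), 14), (86, np.float64(-105.84), 18), (88, np.float64(-105.71), 18), (90, np.float64(-105.57), 18), (92, np.float64(-105.58), 18), (94, np.float64(-105.64), 18), (96, np.float64(-105.73), 19), (98, np.float64(-105.67), 27), (100, np.float64(-105.68), 39), (102, np.float64(-105.79), 44)]
t4.npz [(52, np.float64(-107.12), 0), (54, np.float64(-105.74), 5), (56, np.float64(-105.63), 8), (58, np.float64(-105.8), 8), (60, np.float64(-105.77), 10), (62, np.float64(-105.58), 10), (64, np.float64(-105.5), 7), (66, np.float64(-105.45), 4), (68, np.float64(-105.43), 1), (70, np.float64(0.0), 0), (72, np.float64(0.0), 0), (74, np.float64(0.0), 0), (76, np.float64(-105.69), 1), (78, np.float64(-105.53), 3), (80, np.float64(-105.48), 6), (82, np.float64(-105.72), 10), (84, np.float64(-105.82), 14), (86, np.float64(-105.87), 18), (88, np.float64(-105.7), 18), (90, np.float64(-105.54), 18), (92, np.float64(-105.6), 18), (94, np.float64(-105.65), 18), (96, np.float64(-105.71), 19), (98, np.float64(-105.65), 27), (100, np.float64(-105.65), 39), (102, np.float64(-105.77), 44)]
```

Pointer at −105.6 and clip at −105.7 (jig y, mm), so it is aligned. I'll back off and lift.

```bash
python3 -m handwheel '[[0.03,0,0,0],[0.02,0,0,0],[0,0,-0.2,0],[0,0,-0.2,0],[0,0,-0.2,0],[0,0,0,0]]' 1
python3 - <<'E'
from sil import *
c=read_camera("top"); print(sil(c)[3:9],sil(c)[15:20]); to(.478,-.272,.17,0)
E
```

```text
time_s: 10.8
position: [0.5257, 0.2719, 0.1677]
orientation: [179.4, 0.0, 115.9]
ft_force: [0.5, 0.6, -0.3]
opening: 0.0846
grasp_force: 0.0
[(58, np.float64(-105.78), 8), (60, np.float64(-105.76), 10), (62, np.float64(-105.57), 10), (64, np.float64(-105.45), 7), (66, np.float64(-105.44), 4), (68, np.float64(-105.37), 1)] [(82, np.float64(-105.71), 10), (84, np.float64(-105.8), 14), (86, np.float64(-105.86), 18), (88, np.float64(-105.72), 19), (90, np.float64(-105.56), 18)]
now [0.524  0.2711 0.1646] ori [179.7   0.  115.9] q6 0.3 F [-0.2 -0.6 -0.1] t 10.85
tool shift/200: [-2.342 -1.394 -0.027] turn/180: 0.644
```

```bash
python3 -m handwheel '[[-0.195,-0.116,0,0],[-0.195,-0.116,0,0],[-0.195,-0.116,0,0],[-0.195,-0.116,0,0],[-0.195,-0.116,0,0],[-0.195,-0.116,0,0],[-0.195,-0.116,0,0],[-0.195,-0.116,0,0],[-0.195,-0.116,0,0],[-0.195,-0.116,0,0],[-0.195,-0.116,0,0],[-0.195,-0.116,0,0]]' 1
python3 -m handwheel '[[0,0,0,0.046],[0,0,0,0.046],[0,0,0,0.046],[0,0,0,0.046],[0,0,0,0.046],[0,0,0,0.046],[0,0,0,0.046],[0,0,0,0.046],[0,0,0,0.046],[0,0,0,0.046],[0,0,0,0.046],[0,0,0,0.046],[0,0,0,0.046],[0,0,0,0.041],[0,0,0,0]]'
python3 -c "
from go import *
to(.478,-.272,.018,1.2)"
```

```text
time_s: 12.05
position: [0.4751, -0.2733, 0.16]
orientation: [-179.9, -0.2, 115.9]
ft_force: [1.0, -0.6, -0.0]
opening: 0.0852
grasp_force: 0.0
time_s: 13.55
position: [0.4757, -0.2715, 0.16]
orientation: [-179.9, 0.2, 0.9]
ft_force: [0.1, 0.6, -0.6]
opening: 0.0855
grasp_force: 0.0
now [ 0.4757 -0.2715  0.16  ] ori [-179.9    0.2    0.9] q6 58.2 F [ 0.1  0.6 -0.6] t 13.55
tool shift/200: [0.012 0.003 0.71 ] turn/180: -0.002
```

```bash
python3 -m handwheel '[[0.012,0.003,0.2,0],[0,0,0.2,0],[0,0,0.15,0],[0,0,0.1,0],[0,0,0.06,0],[0,0,0,0],[0,0,0,0]]' 1
python3 -m handwheel '[[0,0,0,0],[0,0,0,0],[0,0,0,0],[0,0,0,0],[0,0,0,0],[0,0,0,0],[0,0,0,0],[0,0,0,0]]' -1
python3 -m handwheel '[[0,0,-0.1,0],[0,0,-0.15,0],[0,0,-0.15,0],[0,0,-0.1,0],[0,0,0,0],[0,0,0,0]]'
python3 - <<'E'
from go import *
print(sense()["grasp_force"],sense()["opening"])
c=read_camera("top"); s=read_camera("scene")
A=c["pixels"][220:300,330:430,::-1];B=s["pixels"][180:260,170:270,::-1]
cv2.imwrite("pics/d4.png",np.hstack([cv2.resize(k,(400,320),interpolation=2) for k in(A,B)]))
y=100.18
# target: template origin so flat touches: jig y = face-18mm
for g in (5,): print(jig(-.0099,-.1167-.018-g/1e3))
to(*jig(-.0099,-.1167-.018-.005),.118,None)
E
```

```text
time_s: 14.25
position: [0.4795, -0.2728, 0.0202]
orientation: [180.0, -0.0, 0.9]
ft_force: [-0.3, -0.3, 1.3]
opening: 0.0851
grasp_force: 0.0
time_s: 15.05
position: [0.4795, -0.2728, 0.0203]
orientation: [180.0, -0.0, 0.9]
ft_force: [-0.2, 0.6, 5.1]
opening: 0.0105
grasp_force: 60.6
time_s: 15.65
position: [0.4787, -0.2723, 0.119]
orientation: [-180.0, 0.1, 0.9]
ft_force: [-0.3, -0.6, -1.5]
opening: 0.0111
grasp_force: 59.9
59.90203499794006 0.01107698529418182
[ 0.5281466  -0.04175049]
now [ 0.4781 -0.272   0.1181] ori [-179.9    0.2    0.9] q6 58.3 F [ 0.5  0.  -0.8] t 15.75
tool shift/200: [ 0.268 -1.147  0.   ] turn/180: None
```

View pics/d4.png

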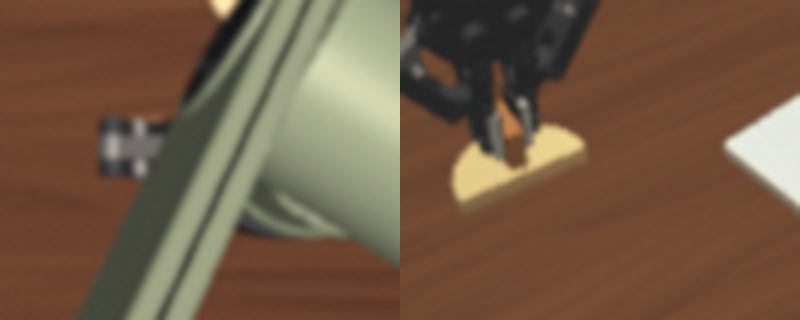

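The half-round template is held level in the fingers (right panel, about (515,165)). I'll check that the slot is flush, then carry the template over.

```bash
python3 -m handwheel '[[0.05,-0.22,0,0],[0.05,-0.22,0,0],[0.05,-0.22,0,0],[0.05,-0.22,0,0],[0.05,-0.2,0,0],[0,0,0,-0.046],[0,0,0,-0.046],[0,0,0,-0.046],[0,0,0,-0.046],[0,0,0,-0.046],[0,0,0,-0.046],[0,0,0,-0.046],[0,0,0,-0.046],[0,0,0,-0.046],[0,0,0,-0.046],[0,0,0,-0.046],[0,0,0,-0.0455],[0,0,0,0]]'
python3 - <<'E'
from sil import *
m,x,y,z=soft(dict(np.load("top0.npz")),.012,.02,-.09,.06,-.16,-.1)
st=cv2.cvtColor(np.load("top0.npz")["pixels"],cv2.COLOR_RGB2GRAY)[m]<120; print("slot z",z[st].mean(),x[st].mean(),"board z",z[~st].mean())
to(*jig(-.0099,-.1497),.05,100.18)
E
```

```text
time_s: 17.55
position: [0.525, -0.0558, 0.1183]
orientation: [-179.8, -0.1, 100.1]
ft_force: [-0.0, -0.7, -0.2]
opening: 0.011
grasp_force: 59.9
slot z 0.01335638204592868 0.014602720948024747 board z 0.012111315764234945
now [ 0.525  -0.0558  0.1183] ori [-1.798e+02 -1.000e-01  1.001e+02] q6 -17.5 F [-0.  -0.7 -0.2] t 17.55
tool shift/200: [0.016 0.028 0.342] turn/180: -0.0
```

```bash
python3 -m handwheel '[[0.016,0.028,0.15,0],[0,0,0.15,0],[0,0,0.11,0],[0,0,0,0],[0,0,0,0]]'
python3 - <<'E'
from sil import *
c=read_camera("top"); s=read_camera("scene"); np.savez("t5.npz",**c); np.savez("s5.npz",**s)
to(*jig(-.0099,-.1347),.0325,100.18)
def rect(k,z,x0,x1,y0,y1,s=4):
    X,Y=np.meshgrid(np.arange(0,(y1-y0)*s),np.arange(0,(x1-x0)*s)); y=(y1-X/s)/1e3; x=(x1-Y/s)/1e3
    w=np.stack([JO[0]+np.cos(JY)*x-np.sin(JY)*y,JO[1]+np.sin(JY)*x+np.cos(JY)*y,0*x+z],-1)
    T=np.linalg.inv(np.array(k["extrinsics"])); q=w@T[:3,:3].T+T[:3,3]; f=210/np.tan(np.radians(k["vertical_fov"]/2))
    return cv2.remap(k["pixels"][:,:,::-1].copy(),(q[...,0]/q[...,2]*f+k["cx"]).astype(np.float32),(q[...,1]/q[...,2]*f+k["cy"]).astype(np.float32),cv2.INTER_CUBIC)
o=np.hstack([rect(k,.028,-80,60,-185,-90) for k in(c,s)]); cv2.imwrite("pics/d5.png",o)
for k in (c,s):
    h=cv2.cvtColor(k["pixels"],cv2.COLOR_RGB2HSV)
    m,x,y,z=soft(k,.027,.006,-.07,.055,-.19,-.115); hh=h[m]; w=(hh[:,1]>70)&(hh[:,2]>130)&(hh[:,0]>12)&(hh[:,0]<35)
    if w.sum(): print(w.sum(),"x",np.percentile(x[w],[1,99]).round(4),"y",np.percentile(y[w],[1,90,98]).round(4),"z",np.median(z[w]))
E
```

```text
time_s: 18.05
position: [0.5306, -0.0517, 0.0375]
orientation: [-179.9, -0.0, 100.1]
ft_force: [-0.5, -0.3, -2.6]
opening: 0.0107
grasp_force: 59.9
now [ 0.5316 -0.0518  0.0388] ori [179.9   0.  100.1] q6 -16.9 F [ 0.2  0.3 -1. ] t 18.15
tool shift/200: [ 0.078 -0.008  0.032] turn/180: -0.0
206 x [-0.0403  0.0346] y [-0.1732 -0.1398 -0.1342] z 0.0284747566116465
```

View pics/d5.png

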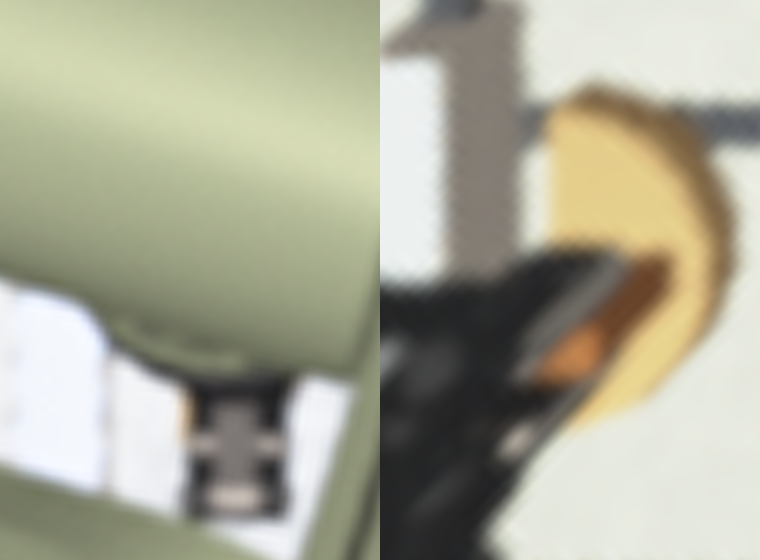

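Scene panel: the flat edge is at u≈550, the stop face's base at ≈525, and the gap is about 15 mm. I'll lower it to the board and creep forward.

```bash
python3 -m handwheel '[[0.02,-0.012,0.01,0],[0.02,0,0.01,0],[0,0,0.006,0],[0,0,0,0],[0,0,0,0]]'
python3 -m handwheel '[[0,0,0.005,0],[0,0,0,0],[0,0,0,0]]'
python3 -c "
from go import *
to(*jig(-.0099,-.1347),.0325,100.18)"
```

```text
time_s: 18.65
position: [0.5271, -0.0442, 0.0328]
orientation: [180.0, 0.0, 100.2]
ft_force: [0.2, -0.1, -0.5]
opening: 0.0103
grasp_force: 59.9
time_s: 18.95
position: [0.5274, -0.0443, 0.0323]
orientation: [180.0, 0.0, 100.1]
ft_force: [-1.3, 0.5, 5.7]
opening: 0.0105
grasp_force: 60.8
now [ 0.5274 -0.0443  0.0323] ori [180.    0.  100.1] q6 -16.2 F [-1.3  0.5  5.7] t 18.95
tool shift/200: [ 0.037  0.006 -0.001] turn/180: -0.0
```

```bash
python3 -m handwheel '[[0,0,-0.003,0],[0.01,0,0,0],[0.005,0,0,0],[0.005,0,0,0],[0,0,0,0]]'
for i in 1 2; do python3 -m handwheel '[[0.0025,0,0,0],[0,0,0,0],[0,0,0,0]]' | grep -E "posi|ft_"; done
```

```text
time_s: 19.45
position: [0.5265, -0.0403, 0.0324]
orientation: [180.0, 0.0, 100.2]
ft_force: [0.6, -0.7, 0.1]
opening: 0.0104
grasp_force: 60.2
position: [0.5264, -0.0398, 0.0323]
ft_force: [-0.0, -0.8, 1.1]
position: [0.5262, -0.0393, 0.0323]
ft_force: [0.3, -0.5, 0.9]
```

```bash
for i in 1 2; do python3 -m handwheel '[[0.0025,0,0,0],[0,0,0,0],[0,0,0,0]]' | grep -E "posi|ft_"; done
python3 - <<'E'
from sil import *
c=read_camera("top"); s=read_camera("scene"); rep(c,s)
h=cv2.cvtColor(s["pixels"],cv2.COLOR_RGB2HSV)
m,x,y,z=soft(s,.024,.006,-.07,.055,-.19,-.1); hh=h[m]; w=(hh[:,1]>70)&(hh[:,2]>130)&(hh[:,0]>12)&(hh[:,0]<35)
yy=y[w&(x>0)&(x<.02)]; print(w.sum(),"x",np.percentile(x[w],[1,99]).round(4),"y",np.sort(yy)[-8:].round(4),"z",np.median(z[w]))
m,x,y,z=soft(s,.042,.005,-.08,.06,-.19,-.08); print("stop x",np.percentile(x,[1,99]),"face",np.percentile(y,[1,2,4,96,99]))
E
```

```text
position: [0.5261, -0.0389, 0.0323]
ft_force: [1.2, -0.4, 1.5]
position: [0.526, -0.0384, 0.0324]
ft_force: [0.2, -0.7, 2.1]
top stop -105.32 -106.27 slope 0.2886 120 z 0.0422 clip 56 -107.76 -107.19 [0.0904 0.1025] 0.0301 ptr 0 None => dy -2.43
scene stop -116.47 -123.07 slope 0.8719 129 z 0.0411 clip 57 -105.71 -105.36 [0.0556 0.1086] 0.0288 ptr 33 -106.34 => dy 10.76
205 x [-0.0437  0.0314] y [-0.1214 -0.1213 -0.1203 -0.1192 -0.119  -0.1164 -0.1151 -0.1146] z 0.0224578204068816
stop x [-0.02116302  0.05504293] face [-0.15236737 -0.15158395 -0.15077497 -0.0946591  -0.09315124]
```

```bash
python3 -m handwheel '[[0.0025,0,-0.001,0],[0,0,0,0],[0,0,0,0]]' | grep -E "posi|ft_"; python3 -m handwheel '[[0.0025,0,0,0],[0,0,0,0],[0,0,0,0]]' | grep -E "posi|ft_"
```

```text
position: [0.5257, -0.0377, 0.0323]
ft_force: [0.2, -0.1, -0.2]
position: [0.5256, -0.0373, 0.0323]
ft_force: [-0.1, -0.9, -0.7]
```

```bash
python3 -m handwheel '[[0.0025,0,0,0],[0,0,0,0],[0,0,0,0]]' | grep -E "posi|ft_"
```

```text
position: [0.5255, -0.0368, 0.0323]
ft_force: [-1.2, -0.3, -1.7]
```

```bash
python3 -m handwheel '[[0.002,0,0,0],[0,0,0,0],[0,0,0,0]]' | grep -E "posi|ft_"
```

```text
position: [0.5257, -0.0365, 0.0325]
ft_force: [-0.4, -0.0, -0.4]
```

```bash
python3 -m handwheel '[[0.0025,0,0,0],[0,0,0,0],[0,0,0,0]]' | grep -E "posi|ft_"
```

```text
position: [0.5256, -0.036, 0.0325]
ft_force: [0.6, -0.2, -1.4]
```

```bash
python3 -m handwheel '[[0.0025,0,0,0],[0,0,0,0],[0,0,0,0]]' | grep -E "posi|ft_"
```

```text
position: [0.5255, -0.0355, 0.0325]
ft_force: [0.3, -0.7, -1.0]
```

```bash
python3 -m handwheel '[[0.002,0,0,0],[0,0,0,0],[0,0,0,0]]' | grep -E "posi|ft_"
```

```text
position: [0.5254, -0.0351, 0.0325]
ft_force: [-0.4, 0.2, -0.5]
```

```bash
python3 -m handwheel '[[0.0025,0,0,0],[0,0,0,0],[0,0,0,0]]' | grep -E "posi|ft_"
```

```text
position: [0.5254, -0.0347, 0.0325]
ft_force: [-0.5, -0.6, -1.1]
```

```bash
python3 -m handwheel '[[0.0025,0,0,0],[0,0,0,0],[0,0,0,0]]' | grep -E "posi|ft_"
```

```text
position: [0.5254, -0.0346, 0.0326]
ft_force: [0.9, -4.9, -2.3]
```

Run:
```python
from sil import *
from station import read_camera
c=read_camera("top"); s=read_camera("scene"); rep(c,s); np.savez("s6.npz",**s)
# rectified scene at template-top z: profile along y at x=20..25mm: saturation
T=np.linalg.inv(np.array(s["extrinsics"])); f=210/np.tan(np.radians(s["vertical_fov"]/2))
hs=cv2.cvtColor(s["pixels"],cv2.COLOR_RGB2HSV)
for xx in (5,15,22):
    u=[proj(s,[*jig(xx/1e3,yy/1e3),.0245]) for yy in range(-130,-100,2)]
    print(xx,[tuple(int(v) for v in cv2.getRectSubPix(s["pixels"],(1,1),(float(a),float(b)))[0,0]) for a,b in u])
print(sense()["ft_force"])
```

```text
top stop -105.28 -106.4 slope 0.3168 107 z 0.0417 clip 63 -107.29 -106.88 [0.0887 0.1021] 0.0302 ptr 0 None => dy -2.01
scene stop -115.41 -121.4 slope 0.7425 135 z 0.0411 clip 53 -104.71 -104.37 [0.0559 0.108 ] 0.0287 ptr 37 -105.9 => dy 10.7
5 [(228, 206, 140), (229, 207, 141), (229, 206, 140), (229, 206, 140), (229, 207, 140), (226, 203, 139), (222, 196, 137), (199, 176, 131), (168, 152, 124), (145, 134, 119), (135, 126, 117), (134, 127, 119), (140, 135, 127), (171, 169, 163), (205, 207, 203)]
15 [(228, 205, 139), (228, 206, 140), (228, 205, 140), (228, 205, 140), (228, 205, 139), (225, 202, 138), (219, 194, 136), (200, 177, 131), (172, 155, 124), (146, 136, 119), (135, 128, 117), (134, 128, 119), (138, 133, 125), (169, 168, 162), (204, 208, 204)]
22 [(227, 203, 138), (227, 204, 139), (228, 204, 139), (228, 204, 139), (227, 203, 139), (226, 201, 138), (215, 190, 135), (193, 172, 129), (164, 149, 122), (144, 134, 119), (134, 127, 117), (135, 129, 120), (146, 141, 132), (170, 167, 160), (203, 204, 200)]
[-0.22462854 -5.50198516 -0.74977877]
```

Contact is clear: −5 N on y, and the wood borders the stop face with no gap. I'll ease the force slightly, seat the template, release and rise.

```bash
python3 -m handwheel '[[-0.001,0,0.0015,0],[0,0,0,0],[0,0,0,0]]' | grep -E "posi|ft_"
python3 -m handwheel '[[0,0,0,0],[0,0,0,0],[0,0,0,0],[0,0,0,0],[0,0,0,0],[0,0,0,0],[0,0,0,0],[0,0,0,0]]' 1
python3 -m handwheel '[[0,0,-0.05,0],[0,0,-0.15,0],[0,0,-0.25,0],[0,0,-0.25,0],[0,0,-0.2,0],[0,-0.2,0,0],[0,-0.2,0,0],[0,-0.2,0,0],[0,0,0,0]]'
python3 - <<'E'
from sil import *
c=read_camera("top"); s=read_camera("scene"); np.savez("t7.npz",**c); np.savez("s7.npz",**s)
rep(c,s); print(sil(c)[2:9],sil(c)[12:20])
for n,k in(("top",c),("scene",s)):
    h=cv2.cvtColor(k["pixels"],cv2.COLOR_RGB2HSV); m,x,y,z=soft(k,.024,.005,-.075,.055,-.19,-.1); hh=h[m]; w=(hh[:,1]>70)&(hh[:,2]>130)&(hh[:,0]>12)&(hh[:,0]<35)
    print(n,w.sum(),np.percentile(x[w],[1,99]).round(4),np.percentile(y[w],[1,99]).round(4),np.percentile(z[w],[5,50,95]).round(4))
    m,x,y,z=soft(k,.042,.005,-.08,.06,-.13,-.08); print("stop x",np.percentile(x,[1,99]).round(4),"y",np.percentile(y,[2,98]).round(4))
P=cloud(c); Z=c["z_map"]>0
for n,(x0,y0,x1,y1),zl in [('disc',(375,195,418,235),.004),('bowl',(355,115,425,175),.03),('crock',(120,305,190,360),.09),('tin',(440,225,480,268),.01)]:
    q=P[y0:y1,x0:x1][Z[y0:y1,x0:x1]]; q=q[q[:,2]>zl]; print(n,len(q),q.min(0).round(3),q.max(0).round(3))
E
```

```text
position: [0.5255, -0.0346, 0.0324]
ft_force: [0.7, -4.8, 0.7]
time_s: 24.65
position: [0.5253, -0.0343, 0.0322]
orientation: [180.0, -0.0, 100.1]
ft_force: [-0.7, 0.6, 0.6]
opening: 0.0855
grasp_force: 0.0
time_s: 25.55
position: [0.4021, -0.0556, 0.2126]
orientation: [-179.8, -0.0, 100.1]
ft_force: [0.3, 0.3, 0.8]
opening: 0.0855
grasp_force: 0.0
top stop -107.15 -106.93 slope -0.0008 497 z 0.0421 clip 102 -106.64 -106.67 [0.0592 0.1021] 0.0295 ptr 43 -106.28 => dy 0.5
scene stop -109.19 -119.48 slope -0.0145 251 z 0.0407 clip 52 -105.72 -105.11 [0.0599 0.108 ] 0.0285 ptr 32 -106.21 => dy 3.47
[(56, np.float64(-105.63), 8), (58, np.float64(-105.78), 8), (60, np.float64(-105.79), 10), (62, np.float64(-105.58), 10), (64, np.float64(-105.49), 7), (66, np.float64(-105.42), 4), (68, np.float64(-105.43), 1)] [(76, np.float64(-105.7), 1), (78, np.float64(-105.54), 3), (80, np.float64(-105.49), 6), (82, np.float64(-105.72), 10), (84, np.float64(-105.82), 14), (86, np.float64(-105.84), 18), (88, np.float64(-105.71), 18), (90, np.float64(-105.54), 18)]
top 397 [-0.0485  0.0216] [-0.1536 -0.1183] [0.0208 0.024  0.0272]
stop x [-0.0666  0.0483] y [-0.1175 -0.0961]
scene 224 [-0.0448  0.032 ] [-0.1544 -0.1135] [0.0201 0.0226 0.0259]
stop x [-0.0631  0.0541] y [-0.1191 -0.0935]
disc 693 [ 0.533 -0.37   0.004] [ 0.617 -0.284  0.046]
bowl 665 [ 0.662 -0.351  0.03 ] [ 0.761 -0.253  0.057]
crock 1126 [ 0.287 -0.007  0.09 ] [0.405 0.195 0.601]
tin 737 [ 0.477 -0.479  0.01 ] [ 0.54  -0.428  0.033]
```

Run:
```python
from sil import *
for f in("s6.npz","s7.npz"):
    s=dict(np.load(f))
    for xx in (-25,5,20): print(f,xx,[int(cv2.getRectSubPix(s["pixels"],(1,1),tuple(map(float,proj(s,[*jig(xx/1e3,yy/1e3),.0245]))))[0,0].astype(int).sum()) for yy in range(-126,-100,2)])
t=dict(np.load("t7.npz"))
for xx in (-25,5,20): print("t",xx,[int(cv2.getRectSubPix(t["pixels"],(1,1),tuple(map(float,proj(t,[*jig(xx/1e3,yy/1e3),.0245]))))[0,0].astype(int).sum()) for yy in range(-126,-108,1)])
```

```text
s6.npz -25 [331, 357, 364, 337, 297, 297, 304, 275, 234, 167, 124, 114, 111]
s6.npz 5 [575, 575, 576, 568, 555, 506, 444, 398, 378, 380, 402, 503, 615]
s6.npz 20 [572, 572, 572, 564, 546, 499, 439, 393, 378, 378, 405, 508, 618]
s7.npz -25 [340, 363, 375, 366, 365, 367, 364, 361, 360, 353, 359, 367, 393]
s7.npz 5 [576, 576, 577, 566, 545, 499, 441, 395, 378, 380, 402, 503, 615]
s7.npz 20 [571, 571, 571, 564, 545, 496, 437, 392, 376, 378, 405, 508, 618]
t -25 [612, 610, 610, 610, 610, 604, 596, 598, 605, 630, 668, 700, 722, 737, 739, 742, 741, 741]
t 5 [597, 597, 597, 595, 594, 589, 586, 592, 600, 635, 675, 702, 725, 737, 740, 742, 741, 741]
t 20 [594, 594, 594, 593, 592, 585, 580, 588, 596, 634, 676, 703, 727, 737, 740, 742, 741, 741]
```

The image profile at the contact is unchanged after release, the edge is parallel to the stop, and the pointer is still on the mark. I'll hand it in.

```bash
python3 -c "
from station import sign_off
print(sign_off())"
```

```text
the job is handed in; nothing more can be done
None
```

The job is handed in: turning only the knob put the pointer on the marker within about 0.2 mm by camera, and the half-round template lies with its flat side against the stop about midway along it, with the round template, bowl and stamp tin reading unmoved (the arm hid the crock in the last picture, but nothing touched it).

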